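# Fetch the boxed-in croissant

## Robot

A 6-joint arm with a two-finger parallel gripper is mounted at the origin on a cart in front of the work surface, level with it; the furniture and walls round the work are solid. World frame = base frame: x ahead of the robot, y to its left, z up, the work surface at z = 0. Lengths are in m, angles in rad, forces in N, time in s.
With the tool pointing down it reaches from about 0.35 to 0.85 m from the base axis. Payload 8.1 kg.
Tool frame: the origin (TCP) lies between the finger pads; the fingertips stand 11 mm ahead of it and the grasp point (between the pads) lies 8 mm behind it (robot.tips_ahead is the distance from the TCP to the fingertips, in m); z points along the fingers, y is the line along which they close (so a half turn about z gives the same grasp; the last joint's range is limited). The gripper opens to 93 mm and grips with 3 to 60 N. Pads are 15 mm wide; open, the fingers measure 128 mm over their backs; the gripper's body (75 mm by 188 mm) begins 65 mm behind the grasp point.
Start: joints at [1.218, 0.13, 1.488, -0, 1.523, -0.085], TCP at [0.159, 0.579, 0.23] pointing down, gripper open.
Joint ranges: [-2.96, 2.96], [-0.89, 2.26], [0.02, 2.5], [-1.34, 4.48], [0, 2.73], [-2.66, 2.66]. Speed limits (rad/s): [2.39, 2.39, 2.79, 3.14, 3.14, 3.14].

## Interface

Orientations are given as a rotation vector (axis times angle).
In Python, from plant import robot gives the robot as it stands. The module is installed in compiled form; this text tells all that it offers.
- The arm moves only by the tool move_arm, never from a script. Its argument "deltas" is one flat list of numbers, 7 for each row, row after row: the shift along the tool's x, y, z in m, then the turn, a rotation vector about the tool's x, y, z in rad, then the opening, from 0 (shut) to 1 (fully open). A call has 1 to 12 rows; each row is the pose to reach, as a shift and turn from the pose commanded when the call began, along the tool's axes at that moment; what a row does not reach only later rows make up. A row lasts 1/8 s, in which the tool goes at most 62.5 mm and 10.7 degrees, less where a joint would pass 70% of its speed; a pose out of reach is approached as far as the arm can. A call with a gripper value outside its range is refused whole. The fingers move at their own pace and stop on an object; "squeeze" is the grip in N (left out, the last holds). Time passes only in rows, so rows that repeat a pose let the fingers close. It gives the time, the measured TCP pose, the force, the opening and the grip force at its end, in the units of the state.
- robot.read_state(): the state, without advancing time (a new reading comes with each control period).
- robot.read_camera(name): name is "scene" or "top"; returns (picture, depth): 400x640x3 uint8, red, green, blue; 400x640 float32, m along the optical axis (not along the pixel's ray), 0 where there is no reading.
- robot.camera_model(name): a dict with "K" (3x3 intrinsics, pixels), "R" (3x3) and "t" (3): a world point X has camera coordinates R X + t. Camera axes: x right, y down, z forward; pixel columns grow to the right and rows downward; lengths in m; the calibration is good to about 2 mm. A picture is of the moment at which its call begins. camera_model takes no time and is no camera call.
- robot.close_job(): hands the job in; it is judged then, once.
Trained networks look in the newest picture that a camera, given by its name, has taken for a name from the list of things; names that differ only in an ending like _2 or _b are one class to them, and where a whole thing is asked for, a point or a joint stands for the part that bears it (a point fixed in the world has none). Each returns a list of dicts, best first, with "confidence" (0 to 1); they miss things now and then, are a little off and sometimes report something else, mostly with a low value. They report only what shows in the picture. A call takes as long as a camera call.
- robot.recognise(camera, label): "uv" ([column, row] in pixels, amid what is visible of it).
The state is a dict: "t": time; "q": joint angles; "dq": joint speeds; "joint_torque": joint torques, N m; "tool_pos": TCP position; "orientation": TCP orientation; "force": force on the tool from outside, world axes, zero at the start; "wrist_torque": the same for the moment, N m; "opening": finger opening in m; "gripper_force": force on a finger pad.
Only numpy, scipy, OpenCV 4.12 (cv2) and the standard library are available. Lean on these libraries where they do the work, as an engineer would, in place of code of your own. Each camera call takes 0.05 s, during which the arm holds its last target. There are 200 camera calls.

## Task

The croissant on the tray is boxed in by three containers with knobs. Stand all three upright on the wooden side board, then, while they wait there, lay the croissant in the middle of the white platter, lengthwise along it. After that put each container back upright on the tray exactly where it stood at first, and leave the single cookie and the bundt cake behind the tray alone.

Things in the scene. Friction and masses are not known exactly. Their poses are not given: they have to be found in the camera images.
- steel_canister: Round steel canister, straight sided, 64 mm across (lid 67 mm), lid top 105 mm high, black knob. Knob on top: upright cylinder, 24 mm across, centred on the vertical axis, from 109 to 137 mm above the underside (below it a thin neck down to the lid top at 105 mm). Origin: centre of the underside, z up the axis. 0.18 to 0.35 kg, loose; can be lifted by the knob.
- ceramic_jar: Round bellied white ceramic jar, 76 mm across at the belly, lid top 85 mm high, white knob. Knob on top: upright cylinder, 24 mm across, centred on the vertical axis, from 89 to 117 mm above the underside (below it a thin neck down to the lid top at 85 mm). Origin: centre of the underside, z up the axis. 0.18 to 0.35 kg, loose; can be lifted by the knob.
- wood_caddy: Square wooden caddy, 64 x 64 mm (lid 68 x 68 mm), lid top 95 mm high, dark wooden knob. Knob on top: upright cylinder, 24 mm across, centred on the vertical axis, from 99 to 127 mm above the underside (below it a thin neck down to the lid top at 95 mm). Origin: centre of the underside, z up the axis. 0.18 to 0.35 kg, loose; can be lifted by the knob.
- croissant: Butter croissant, 133 mm long along its y, 65 mm wide along its x, 49 mm high, narrowing to both ends; about 0.055 kg, loose. Origin: centre of the underside, z up. Starts in the middle of the tray, lying across it, two containers about 10 mm in front of it and one about 10 mm behind (any of the three in any place). Grip it across its width at the middle.
- tray: Fixed dark steel tray, 252 mm along its x by 214 mm along its y over the rim. Floor top 8 mm above the counter, rim 15 mm high. Origin: centre of the underside, on the counter; x points away from the robot, give or take 0.15 rad.
- board: Fixed pale wooden side board, the parking place: flat, 250 mm along its x by 120 mm along its y, 12 mm thick. Origin: centre of the underside, on the counter; x points roughly away from the robot. To the left or right of the tray. Holds the three containers in a row along x.
- platter: Fixed flat white ceramic platter with a thin grey line round it, 190 mm along its x by 120 mm along its y, 10 mm thick, no rim. Origin: centre of the underside, on the counter; x points roughly away from the robot. On the other side of the tray from the board.
- cookie: Bystander: loose chocolate chip cookie, 68 mm across, 15 mm high, lying by itself behind the work, left of the tin. Origin: centre of the underside.
- bundt: Bystander: loose small dark bundt cake with pink swirl, 104 mm across, 82 mm high, behind the work. Origin: centre of the underside.

How it is judged:
On the way, in this order (a step that is already met when the one before it is completed fails the run):
1. all three containers stand on the side board (x of steel_canister in the frame of board between -0.105 and 0.105 m and y of steel_canister in the frame of board between -0.04 and 0.04 m and z of steel_canister in the frame of board between 0.007 and 0.017 m and angle between each of steel_canister, ceramic_jar, wood_caddy's own z axis and vertical below 0.1 rad and linear speed of each of steel_canister, ceramic_jar, wood_caddy below 0.02 m/s and angular speed of each of steel_canister, ceramic_jar, wood_caddy below 0.2 rad/s and x of ceramic_jar in the frame of board between -0.105 and 0.105 m and y of ceramic_jar in the frame of board between -0.04 and 0.04 m and z of ceramic_jar in the frame of board between 0.007 and 0.017 m and x of wood_caddy in the frame of board between -0.105 and 0.105 m and y of wood_caddy in the frame of board between -0.04 and 0.04 m and z of wood_caddy in the frame of board between 0.007 and 0.017 m), for 0.2 s.
2. the croissant lies on the platter while all three containers wait on the board (all of step 1 and x of croissant in the frame of platter between -0.015 and 0.015 m and y of croissant in the frame of platter between -0.015 and 0.015 m and z of croissant in the frame of platter between 0.004 and 0.016 m and angle between croissant's own z axis and vertical below 0.15 rad and angle between the y axis of croissant and the x axis of platter, either way round below 0.25 rad and linear speed of croissant below 0.02 m/s and angular speed of croissant below 0.2 rad/s), for 0.2 s.
At the end, for the whole second after the job is handed in: The croissant lies flat on the platter, within 15 mm of its middle along each side and within 0.25 rad of lengthwise; each container stands upright within 15 mm of where it was at the start; all are at rest (x of croissant in the frame of platter between -0.015 and 0.015 m and y of croissant in the frame of platter between -0.015 and 0.015 m and z of croissant in the frame of platter between 0.004 and 0.016 m and angle between croissant's own z axis and vertical below 0.15 rad and angle between the y axis of croissant and the x axis of platter, either way round below 0.25 rad and linear speed of each of croissant, steel_canister, ceramic_jar, wood_caddy below 0.02 m/s and angular speed of each of croissant, steel_canister, ceramic_jar, wood_caddy below 0.2 rad/s and distance of each of steel_canister, ceramic_jar, wood_caddy from where it was at the start of the episode below 0.015 m and angle between each of steel_canister, ceramic_jar, wood_caddy's own z axis and vertical below 0.1 rad); the robot touches nothing.
It fails at once if the single cookie or the bundt cake is shifted by more than 20 mm (distance of any of cookie, bundt from where it was at the start of the episode above 0.02 m).
It fails at once if a container is tipped over (angle between any of steel_canister, ceramic_jar, wood_caddy's own z axis and vertical above 0.7 rad).
It also fails if it takes over 136 s, if anything falls off the work surface, if the arm or the gripper's body presses on something with over 40 N, if the wrist force passes 120 N, or if a joint passes its speed limit or range.

## Working session

There is one attempt and no reset: what is moved stays moved. The work goes in short steps, Python scripts to look and compute and a tool call to move; the robot and the scene stay as the last step left them, time stands still between calls to the robot, and variables do not carry over. Pictures are saved under pics/ and viewed, at most 14 in all, crops included, and the job is handed in when it is done.

Besides the shell and the picture viewer there is one more tool, called after "Emit:" in YAML: its name, and indented under it one key for each argument. move_arm: Moves the arm, as the interface text tells. Its arguments: {"type":"object","properties":{"deltas":{"type":"array","items":{"type":"number"}},"squeeze":{"type":"number"}},"required":["deltas"]}

```bash
mkdir -p pics; cat > h.py <<'E'
import numpy as np, cv2
from plant import robot
def world(cam,u,v,z):
    m=robot.camera_model(cam); K,R,t=map(np.array,(m["K"],m["R"],m["t"]))
    return R.T@(np.linalg.inv(K)@np.array([u,v,1.])*z-t)
def cloud(cam,dep):
    m=robot.camera_model(cam); K,R,t=map(np.array,(m["K"],m["R"],m["t"]))
    v,u=np.mgrid[:400,:640]
    p=np.stack([(u-K[0,2])/K[0,0]*dep,(v-K[1,2])/K[1,1]*dep,dep],-1)
    P=(p-t)@R; P[dep==0]=np.nan
    return P
E
python3 - <<'E'
from h import *
s=robot.read_state(); print({k:np.round(s[k],3) for k in("t","tool_pos","orientation","opening","force")})
ims=[]
for c in("top","scene"):
    im,d=robot.read_camera(c); cv2.imwrite(f"pics/{c}0.png",im[...,::-1]); np.save(f"{c}0.npy",d); P=cloud(c,d); np.save(f"{c}P0.npy",P)
    m=robot.camera_model(c); print(c,np.round(m["K"],1).tolist(),np.round(-np.array(m["R"]).T@m["t"],3))
    for n in "steel_canister ceramic_jar wood_caddy croissant tray board platter cookie bundt".split():
        for r in robot.recognise(c,n)[:2]:
            u,v=np.round(r["uv"]).astype(int); print(c,n,u,v,round(r["confidence"],2),np.round(P[v,u],3))
E
```

```text
{'t': np.float64(0.0), 'tool_pos': array([0.159, 0.578, 0.229]), 'orientation': array([-4.190e-01, -3.113e+00,  3.000e-03]), 'opening': np.float64(0.093), 'force': array([ 0.396, -0.047,  0.032])}
top [[369.1, 0.0, 321.3], [0.0, 369.1, 194.4], [0.0, 0.0, 1.0]] [ 0.519 -0.001  0.869]
top steel_canister 332 189 0.95 [ 0.662 -0.031  0.142]
top ceramic_jar 337 264 0.9 [ 0.514 -0.043  0.12 ]
top wood_caddy 300 262 0.62 [0.517 0.03  0.134]
top croissant 321 226 0.71 [ 0.596 -0.011  0.053]
top tray 317 212 0.8 [ 0.633 -0.002  0.005]
top tray 298 264 0.47 [0.513 0.034 0.134]
top board 419 248 0.9 [ 0.553 -0.239  0.012]
top platter 201 244 0.89 [0.554 0.264 0.008]
top cookie 223 158 0.78 [0.758 0.226 0.013]
top cookie 328 190 0.72 [ 0.66  -0.023  0.143]
top bundt 374 158 0.92 [ 0.749 -0.127  0.07 ]
top bundt 330 188 0.2 [ 0.664 -0.026  0.145]
scene [[406.2, 0.0, 328.1], [0.0, 406.2, 202.4], [0.0, 0.0, 1.0]] [0.215 0.527 0.72 ]
scene steel_canister 328 189 0.62 [ 0.649 -0.002  0.086]
scene ceramic_jar 389 207 0.74 [ 0.504 -0.031  0.093]
scene wood_caddy 363 235 0.62 [0.499 0.073 0.101]
scene tray 335 232 0.93 [0.598 0.039 0.009]
scene board 414 180 0.87 [ 0.543 -0.227  0.013]
scene board 342 213 0.46 [0.597 0.014 0.053]
scene platter 284 311 0.93 [0.551 0.262 0.009]
scene cookie 227 250 0.72 [0.752 0.231 0.014]
scene bundt 326 152 0.57 [ 0.75  -0.121  0.072]
```

```bash
python3 - <<'E'
import cv2
im=cv2.imread("pics/top0.png"); cv2.imwrite("pics/top0c.png",cv2.resize(im[110:320,150:470],None,fx=2.5,fy=2.5,interpolation=cv2.INTER_CUBIC))
E
```

```text
(no output)
```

View pics/scene0.png

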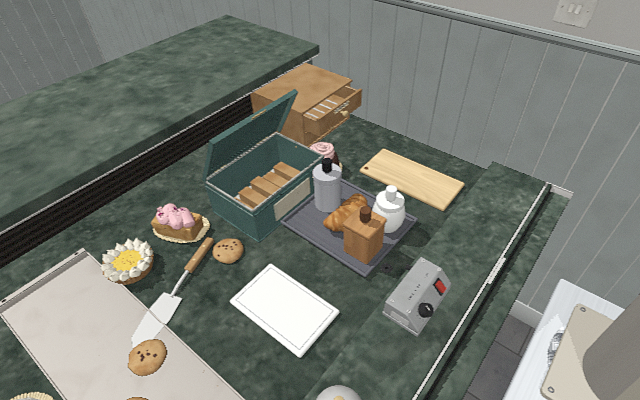

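```bash
python3 - <<'E'
from h import *
P=np.load("topP0.npy")
x,y,z=P[...,0],P[...,1],P[...,2]
def knob(name,c,zt):
    m=(np.hypot(x-c[0],y-c[1])<.035)&(abs(z-zt)<.008)
    (a,b),r=cv2.minEnclosingCircle(P[m][:,:2].astype(np.float32)); q=P[m]
    print(name,m.sum(),q.mean(0).round(4),(round(a,4),round(b,4)),round(r,4))
knob("steel",(.662,-.028),.145);knob("jar",(.514,-.043),.125);knob("caddy",(.515,.032),.135)
def rect(name,c,lo,hi,rad):
    m=(np.hypot(x-c[0],y-c[1])<rad)&(z>lo)&(z<hi); n,l,st,ce=cv2.connectedComponentsWithStats(m.astype(np.uint8)); k=1+st[1:,4].argmax(); m=l==k
    q=P[m]; print(name,m.sum(),q.mean(0).round(4),cv2.minAreaRect(q[:,:2].astype(np.float32)))
    return m
rect("board",(.55,-.235),.006,.02,.17);rect("platter",(.554,.264),.005,.02,.14)
m=rect("croissant",(.596,-.005),.028,.07,.09)
rect("cookie",(.758,.226),.005,.03,.07);rect("bundt",(.749,-.127),.03,.1,.07)
m=(abs(x-.6)<.17)&(abs(y)<.14)&(z>.0035)
print("tray",cv2.minAreaRect(P[m][:,:2].astype(np.float32)))
E
```

```text
steel 112 [ 0.6691 -0.0251  0.1439] (0.6695, -0.0253) 0.0118
jar 114 [ 0.5156 -0.0543  0.1242] (0.5156, -0.0546) 0.0117
caddy 113 [0.518  0.0403 0.1344] (0.5179, 0.0404) 0.0116
board 5574 [ 0.5552 -0.2367  0.0115] ((0.5589321851730347, -0.2377532571554184), (0.24880202114582062, 0.12095729261636734), 0.7513712048530579)
platter 4281 [0.5579 0.252  0.0095] ((0.5600796937942505, 0.25269851088523865), (0.1891561597585678, 0.12059721350669861), 0.140476793050766)
croissant 1320 [ 0.5945 -0.0114  0.0478] ((0.5919867157936096, -0.011320807039737701), (0.12991653382778168, 0.06263777613639832), 87.78475189208984)
cookie 604 [0.7542 0.2245 0.0117] ((0.7557942271232605, 0.22534793615341187), (0.0648922249674797, 0.06650565564632416), 25.715879440307617)
bundt 1007 [ 0.764  -0.1268  0.0596] ((0.7673414349555969, -0.13036571443080902), (0.08326645940542221, 0.07791926711797714), 83.51488494873047)
tray ((0.6008803844451904, -0.0002348572015762329), (0.33830055594444275, 0.27975866198539734), 0.05805157870054245)
```

View pics/top0c.png

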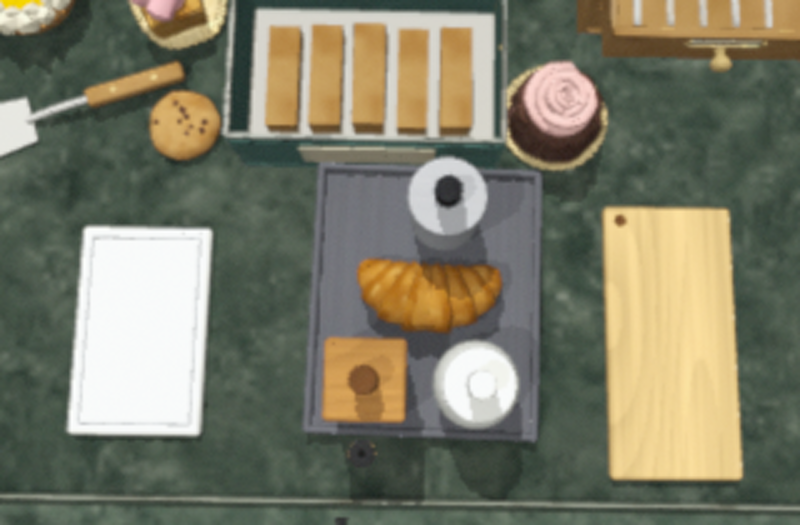

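```bash
python3 - <<'E'
from h import *
from scipy.stats import binned_statistic_2d as B
q=np.concatenate([np.load(f+"P0.npy").reshape(-1,3) for f in("top","scene")]); q=q[np.isfinite(q).all(1)]
xe=np.arange(.2,.95,.05); ye=np.arange(-.5,.45,.05)
h=B(q[:,0],q[:,1],q[:,2],"max",[xe,ye])[0]
print("x\\y  "+" ".join(f"{v*100:4.0f}" for v in ye[:-1]+.025))
for a,r in zip(xe,h): print(f"{a+.025:.3f}"," ".join("   ." if np.isnan(v) else f"{v*1000:4.0f}" for v in r))
m=(q[:,0]>.68)&(q[:,0]<.8)&(abs(q[:,1]-.08)<.04)
for a in np.arange(.69,.8,.01):
    k=m&(abs(q[:,0]-a)<.005); print(round(a,2),q[k][:,2].max().round(3),end="; ")
E
```

```text
x\y   -48  -42  -38  -32  -28  -23  -18  -13   -8   -3    2    7   12   17   22   27   32   37
0.225    .   34   36   18   18   17   17   18   18   17   18   18   18   18   17   17   18   18
0.275    .   35   41   40   41   40   42   42   40   40   41   40   41   41   41   41   39   40
0.325    .   31   38   37   37   38   38   38   38   38   87   87   91   87   39   38  108  110
0.375    .    .   38   37   38   38   37   38   38   37   87   88   88   87   37   37   87  106
0.425    .   -2   37   37   39   37   37   36   36   37   36   68   36   36   36   38   37   38
0.475    .   -1    5    4   16   16   16   19   95   96  107  106   14   13   14   15   14    4
0.525    .   -2    4    4   17   17   17   18  128  126  138  134   16   13   14   14   15    5
0.575    .   -2    4    4   15   16   17   18   64   60  102  103    5   13   14   15   13    5
0.625    .   -4    5    4   16   16   16   18  112  115  112   42    4   13   14   14   14    5
0.675    .   -2    5    5   16   16   15   18  116  148  116   18    4   10   12   12   11    4
0.725    .   -2    5    4    4    4   62   74  110  114  110  110  110  110   18   12    4    6
0.775    .   -1    4    4  107    5   74   82  254  254  259  259  255  255   20   21   20   14
0.825    .   -2  128  128  128  128  127   69  256  256  256  256  256  256   57   52    5   46
0.875    .   -2  138  138  140  139  139  134  168  166  168  168  169  162   65   64   44   43
0.69 0.017; 0.7 0.017; 0.71 0.019; 0.72 0.11; Traceback (most recent call last):
  File "<stdin>", line 10, in <module>
    return umr_maximum(a, axis, None, out, keepdims, initial, where)
ValueError: zero-size array to reduction operation maximum which has no identity
```

```bash
cat >> h.py <<'E'
from scipy.spatial.transform import Rotation as Ro
def to(x,y,z,yaw=0):
    "tool delta to a world TCP pose, tool y at yaw from world y, pointing down"
    s=robot.read_state(); R=Ro.from_rotvec(s["orientation"]); G=Ro.from_euler("z",yaw)*Ro.from_matrix(np.diag([-1,1,-1]))
    print(np.round(s["tool_pos"],4),"t",round(s["t"],2),"->",np.round(R.inv().apply(np.array([x,y,z])-s["tool_pos"]),4),np.round((R.inv()*G).as_rotvec(),4))
E
python3 -c "
from h import *
to(.6695,-.0253,.21)"
```

```text
[0.1588 0.5786 0.2297] t 1.0 -> [-0.6524 -0.4473  0.0196] [ 0.     -0.     -0.2678]
```

Emit:
move_arm:
  deltas: [-0.3262,-0.2237,0.01,0,0,-0.1339,0.45,-0.3262,-0.2237,0.01,0,0,-0.1339,0.45,-0.3262,-0.2237,0.01,0,0,-0.1339,0.45,-0.3262,-0.2237,0.01,0,0,-0.1339,0.45,-0.3262,-0.2237,0.01,0,0,-0.1339,0.45,-0.3262,-0.2237,0.01,0,0,-0.1339,0.45,-0.6524,-0.4473,0.0196,0,0,-0.2678,0.45,-0.6524,-0.4473,0.0196,0,0,-0.2678,0.45,-0.6524,-0.4473,0.0196,0,0,-0.2678,0.45,-0.6524,-0.4473,0.0196,0,0,-0.2678,0.45,-0.6524,-0.4473,0.0196,0,0,-0.2678,0.45,-0.6524,-0.4473,0.0196,0,0,-0.2678,0.45]

```text
t: 2.5
tool_pos: [0.6441, 0.0043, 0.2111]
orientation: [0.0, 3.141, 0.0]
force: [0.3, 2.1, 0.9]
opening: 0.042
gripper_force: 0.0
```

Emit:
move_arm:
  deltas: [0,0,0,0,0,0,0.45,0,0,0,0,0,0,0.45,0,0,0,0,0,0,0.45]

```text
t: 2.88
tool_pos: [0.6425, 0.0073, 0.2115]
orientation: [-0.002, 3.141, 0.0]
force: [0.5, -0.0, -0.2]
opening: 0.0419
gripper_force: 0.0
```

```bash
python3 -c "
from h import *
to(.6695,-.0253,.21)
im,d=robot.read_camera('top'); cv2.imwrite('pics/a.png',cv2.resize(im[110:320,150:470],None,fx=2.5,fy=2.5))
im,d=robot.read_camera('scene'); cv2.imwrite('pics/b.png',cv2.resize(im[80:300,230:500],None,fx=2.5,fy=2.5))"
```

```text
[0.6425 0.0073 0.2115] t 2.88 -> [-0.027  -0.0327  0.0015] [0.0002 0.0005 0.0014]
```

View pics/b.png

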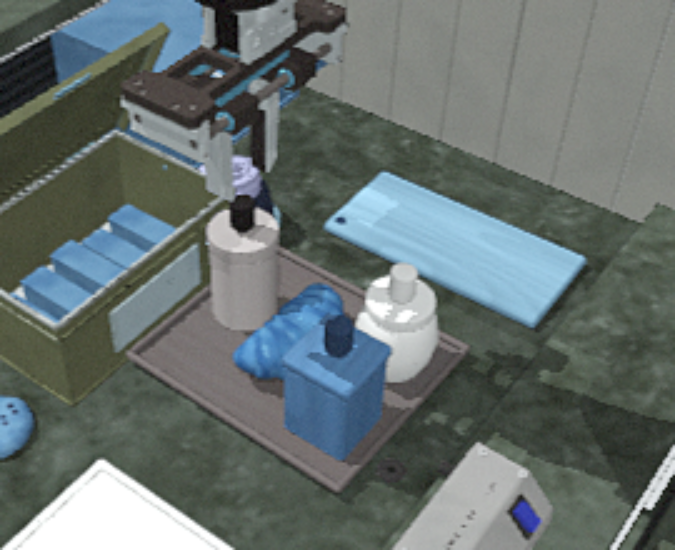

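Emit:
move_arm:
  deltas: [-0.027,-0.0327,0.0015,0,0,0,0.45,-0.027,-0.0327,0.0015,0,0,0,0.45,-0.027,-0.0327,0.042,0,0,0,0.45,-0.027,-0.0327,0.065,0,0,0,0.45,-0.027,-0.0327,0.0825,0,0,0,0.45,-0.027,-0.0327,0.0825,0,0,0,0.45,-0.027,-0.0327,0.0825,0,0,0,0.0,-0.027,-0.0327,0.0825,0,0,0,0.0,-0.027,-0.0327,0.0825,0,0,0,0.0,-0.027,-0.0327,0.0825,0,0,0,0.0]
  squeeze: 30

```text
t: 4.22
tool_pos: [0.6708, -0.0265, 0.1301]
orientation: [-0.0, 3.139, 0.0]
force: [-0.4, 1.8, 6.4]
opening: 0.0233
gripper_force: 30.0
```

```bash
python3 -c "
from h import *
to(.6439,-.2375,.25)"
```

```text
[ 0.6708 -0.0265  0.1301] t 4.22 -> [ 0.0267 -0.211  -0.12  ] [0.     0.0025 0.0001]
```

Emit:
move_arm:
  deltas: [0,0,-0.02,0,0,0,0,0,0,-0.06,0,0,0,0,0,0,-0.09,0,0,0,0,0.005,-0.03,-0.095,0,0,0,0,0.01,-0.075,-0.095,0,0,0,0,0.02,-0.12,-0.095,0,0,0,0,0.028,-0.165,-0.095,0,0,0,0,0.028,-0.195,-0.095,0,0,0,0,0.028,-0.211,-0.095,0,0,0,0,0.028,-0.211,-0.095,0,0,0,0,0.028,-0.211,-0.095,0,0,0,0]

```text
t: 5.6
tool_pos: [0.6421, -0.2363, 0.2236]
orientation: [0.002, -3.141, -0.001]
force: [0.0, 0.3, -1.3]
opening: 0.0235
gripper_force: 30.0
```

```bash
python3 -c "
from h import *
to(.642,-.2375,.135)
im,d=robot.read_camera('scene'); cv2.imwrite('pics/c.png',cv2.resize(im[80:300,230:500,::-1],None,fx=2.5,fy=2.5))"
```

```text
[ 0.6421 -0.2363  0.2236] t 5.6 -> [ 0.0001 -0.0013  0.0886] [ 0.0006 -0.0001  0.001 ]
```

View pics/c.png

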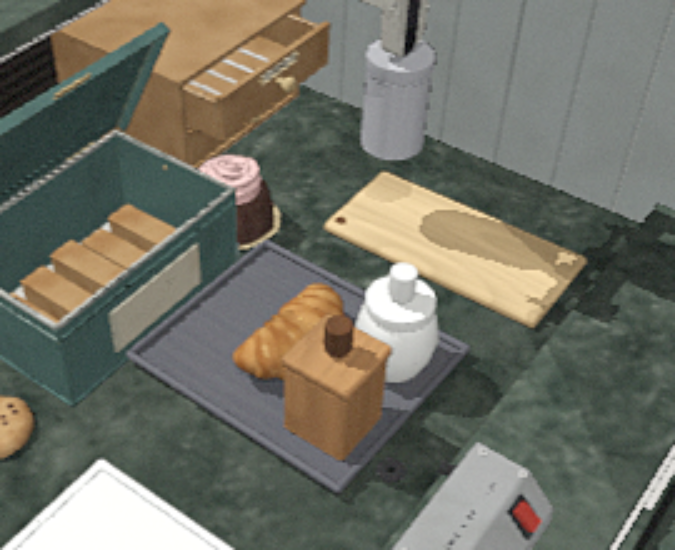

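Emit:
move_arm:
  deltas: [0,-0.001,0.03,0,0,0,0,0,-0.001,0.06,0,0,0,0,0,-0.001,0.08,0,0,0,0,0,-0.001,0.0885,0,0,0,0,0,-0.001,0.0885,0,0,0,0,0,-0.001,0.0885,0,0,0,0,0,-0.001,0.0885,0,0,0,0.45,0,-0.001,0.0885,0,0,0,0.45,0,-0.001,0.0885,0,0,0,0.45,0,-0.001,0.04,0,0,0,0.45,0,-0.001,0,0,0,0,0.45,0,-0.001,0,0,0,0,0.45]

```text
t: 7.15
tool_pos: [0.6442, -0.2396, 0.2293]
orientation: [0.0, 3.134, -0.006]
force: [1.3, -0.4, -0.2]
opening: 0.0419
gripper_force: 0.0
```

```bash
python3 -c "
from h import *
to(.5156,-.0546,.11)
im,d=robot.read_camera('scene'); cv2.imwrite('pics/d.png',cv2.resize(im[80:300,230:500,::-1],None,fx=2,fy=2))"
```

```text
[ 0.6442 -0.2396  0.2293] t 7.15 -> [0.1295 0.1855 0.1176] [-0.0037  0.0078 -0.    ]
```

View pics/d.png

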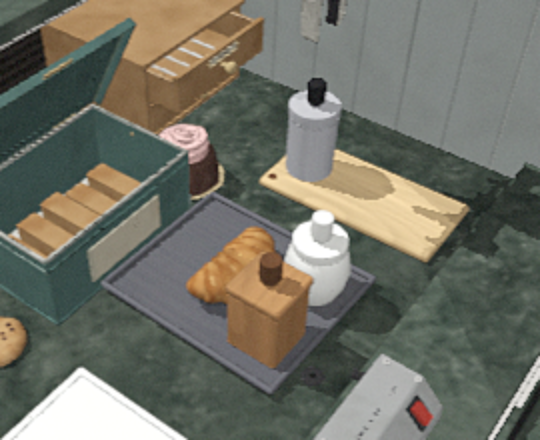

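Emit:
move_arm:
  deltas: [0.03,0.045,0,0,0,0,0.45,0.065,0.09,0,0,0,0,0.45,0.1,0.14,0.01,0,0,0,0.45,0.1265,0.1827,0.03,0,0,0,0.45,0.1265,0.1827,0.03,0,0,0,0.45,0.1265,0.1827,0.065,0,0,0,0.45,0.1265,0.1827,0.095,0,0,0,0.45,0.1265,0.1827,0.114,0,0,0,0.45,0.1265,0.1827,0.114,0,0,0,0.45,0.1265,0.1827,0.114,0,0,0,0,0.1265,0.1827,0.114,0,0,0,0,0.1265,0.1827,0.114,0,0,0,0]

```text
t: 8.7
tool_pos: [0.5164, -0.056, 0.1109]
orientation: [-0.0, 3.139, -0.001]
force: [0.1, 1.1, 3.5]
opening: 0.0233
gripper_force: 30.0
```

```bash
python3 -c "
from h import *
to(.559,-.2375,.115)"
```

```text
[ 0.5164 -0.056   0.1109] t 8.7 -> [-0.0426 -0.1815 -0.004 ] [-0.0004  0.0023  0.    ]
```

Emit:
move_arm:
  deltas: [0,0,-0.02,0,0,0,0,0,0,-0.06,0,0,0,0,0,0,-0.09,0,0,0,0,-0.01,-0.04,-0.095,0,0,0,0,-0.02,-0.085,-0.095,0,0,0,0,-0.035,-0.13,-0.095,0,0,0,0,-0.043,-0.165,-0.095,0,0,0,0,-0.043,-0.183,-0.095,0,0,0,0,-0.043,-0.183,-0.095,0,0,0,0,-0.043,-0.183,-0.095,0,0,0,0]

```text
t: 9.95
tool_pos: [0.5582, -0.2376, 0.2044]
orientation: [0.001, -3.141, -0.001]
force: [-0.2, 0.4, -2.2]
opening: 0.0237
gripper_force: 30.0
```

Emit:
move_arm:
  deltas: [0,0,0.03,0,0,0,0,0,0,0.06,0,0,0,0,0,0,0.08,0,0,0,0,0,0,0.0905,0,0,0,0,0,0,0.0905,0,0,0,0,0,0,0.0905,0,0,0,0,0,0,0.0905,0,0,0,0.45,0,0,0.0905,0,0,0,0.45,0,0,0.0905,0,0,0,0.45,0,0,0.05,0,0,0,0.45,0,0,0,0,0,0,0.45,0,0,-0.01,0,0,0,0.45]

```text
t: 11.45
tool_pos: [0.5605, -0.24, 0.2197]
orientation: [0.0, 3.135, -0.006]
force: [0.7, 0.2, 0.2]
opening: 0.0422
gripper_force: 0.0
```

```bash
python3 -c "
from h import *
to(.5179,.0404,.119)
im,d=robot.read_camera('scene'); cv2.imwrite('pics/e.png',cv2.resize(im[80:300,230:500,::-1],None,fx=2,fy=2))"
```

```text
[ 0.5605 -0.24    0.2197] t 11.45 -> [0.0432 0.2808 0.0994] [-0.0036  0.0067 -0.0001]
```

View pics/e.png

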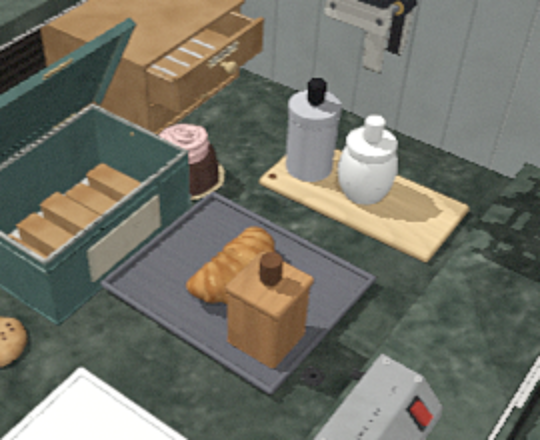

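Emit:
move_arm:
  deltas: [0.008,0.055,0,0,0,0,0.45,0.016,0.11,0,0,0,0,0.45,0.024,0.165,0,0,0,0,0.45,0.032,0.22,0,0,0,0,0.45,0.0407,0.27,0.01,0,0,0,0.45,0.0407,0.278,0.02,0,0,0,0.45,0.0407,0.278,0.05,0,0,0,0.45,0.0407,0.278,0.08,0,0,0,0.45,0.0407,0.278,0.095,0,0,0,0.45,0.0407,0.278,0.095,0,0,0,0.45,0.0407,0.278,0.095,0,0,0,0,0.0407,0.278,0.095,0,0,0,0]

```text
t: 13.0
tool_pos: [0.5187, 0.039, 0.1209]
orientation: [0.0, 3.139, -0.0]
force: [1.0, 1.0, 0.1]
opening: 0.0265
gripper_force: 0.0
```

Emit:
move_arm:
  deltas: [0,0,0,0,0,0,0,0,0,0,0,0,0,0]

```text
t: 13.25
tool_pos: [0.5186, 0.0392, 0.1207]
orientation: [-0.0, 3.139, 0.0]
force: [0.2, 1.9, 5.6]
opening: 0.0235
gripper_force: 30.0
```

Emit:
move_arm:
  deltas: [0,0,-0.02,0,0,0,0,0,0,-0.06,0,0,0,0,0,0,-0.09,0,0,0,0,0.008,-0.035,-0.095,0,0,0,0,0.015,-0.085,-0.095,0,0,0,0,0.025,-0.135,-0.095,0,0,0,0,0.035,-0.185,-0.095,0,0,0,0,0.044,-0.235,-0.095,0,0,0,0,0.044,-0.265,-0.095,0,0,0,0,0.044,-0.278,-0.095,0,0,0,0,0.044,-0.278,-0.095,0,0,0,0,0.044,-0.278,-0.095,0,0,0,0]

```text
t: 14.75
tool_pos: [0.4738, -0.2376, 0.2143]
orientation: [0.002, -3.141, -0.001]
force: [0.2, -0.3, -1.6]
opening: 0.0233
gripper_force: 30.0
```

Emit:
move_arm:
  deltas: [0,0,0.03,0,0,0,0,0,0,0.06,0,0,0,0,0,0,0.08,0,0,0,0,0,0,0.0905,0,0,0,0,0,0,0.0905,0,0,0,0,0,0,0.0905,0,0,0,0,0,0,0.0905,0,0,0,0.45,0,0,0.0905,0,0,0,0.45,0,0,0.0905,0,0,0,0.45,0,0,0.05,0,0,0,0.45,0,0,0,0,0,0,0.45,0,0,-0.01,0,0,0,0.45]

```text
t: 16.25
tool_pos: [0.4755, -0.2401, 0.2291]
orientation: [0.0, 3.136, -0.006]
force: [0.6, -0.3, -0.9]
opening: 0.0421
gripper_force: 0.0
```

```bash
cat > croi.py <<'E'
from h import *
# croissant outline above zlo near c
def croi(c,zlo,rad=.09,cam="top"):
    im,d=robot.read_camera(cam); P=cloud(cam,d); x,y,z=P[...,0],P[...,1],P[...,2]
    m=(np.hypot(x-c[0],y-c[1])<rad)&(z>zlo)&(z<.08)&(abs(x-c[0])<.09)
    n,l,st,ce=cv2.connectedComponentsWithStats(m.astype(np.uint8)); m=l==1+st[1:,4].argmax(); q=P[m]
    print("croi",q.mean(0).round(4),cv2.minAreaRect(q[:,:2].astype(np.float32)),"ranges",q.min(0).round(3),q.max(0).round(3))
    return im,P,q
E
python3 -c "
from croi import *
im,P,q=croi((.593,-.011),.022)
k=q[abs(q[:,1]+.011)<.012]; print('mid x',k.min(0).round(3),k.max(0).round(3))
x,y,z=P[...,0],P[...,1],P[...,2]
for n,c,zt in(('steel',(.642,-.238),.149),('jar',(.559,-.238),.129),('caddy',(.474,-.238),.139)):
    m=(np.hypot(x-c[0],y-c[1])<.03)&(abs(z-zt)<.006); print(n,m.sum(),P[m].mean(0).round(4) if m.any() else '')
cv2.imwrite('pics/f.png',cv2.resize(im[110:320,150:470,::-1],None,fx=2.5,fy=2.5))
to(.593,-.011,.2,np.pi/2)"
```

```text
croi [ 0.5944 -0.0114  0.0478] ((0.5920592546463013, -0.011283650994300842), (0.13016721606254578, 0.06277774274349213), 87.72128295898438) ranges [ 0.561 -0.077  0.027] [0.624 0.053 0.06 ]
mid x [ 0.562 -0.023  0.031] [0.623 0.001 0.059]
steel 110 [ 0.6413 -0.2364  0.1481]
jar 113 [ 0.5562 -0.2363  0.1283]
caddy 0 
[ 0.4752 -0.2399  0.2285] t 16.3 -> [-0.1176  0.229   0.0283] [-6.5000e-03  1.4000e-03 -1.5709e+00]
```

View pics/f.png

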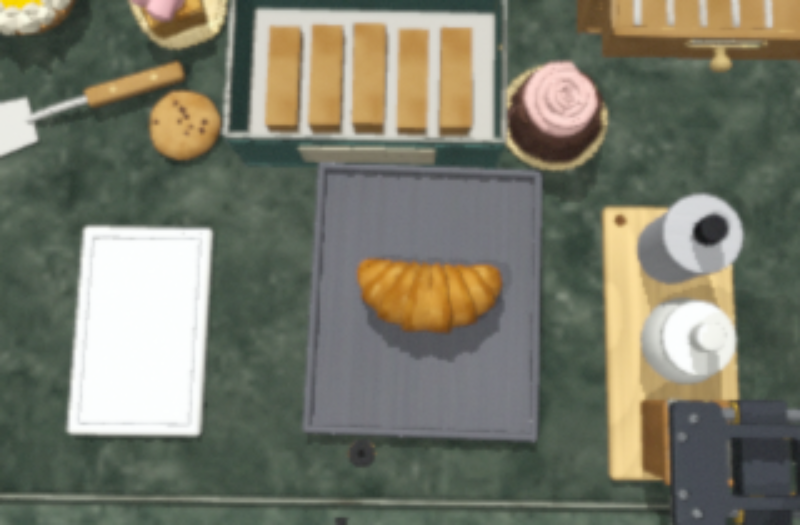

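```bash
python3 -c "
from h import *
print(np.round(robot.read_state()['q'],3))
to(.592,-.011,.12,-np.pi/2+.0)"
```

```text
[-0.564 -0.058  1.684 -0.     1.51  -2.135]
[ 0.4752 -0.2399  0.2285] t 16.3 -> [-0.1162  0.2293  0.1083] [1.4000e-03 6.5000e-03 1.5707e+00]
```

Emit:
move_arm:
  deltas: [-0.015,0.03,0,0,0,0.17,0.45,-0.03,0.06,0,0,0,0.34,1,-0.045,0.09,0,0,0,0.51,1,-0.06,0.12,0,0,0,0.68,1,-0.075,0.15,0.01,0,0,0.85,1,-0.09,0.18,0.03,0,0,1.02,1,-0.105,0.21,0.05,0,0,1.19,1,-0.1181,0.2266,0.075,0,0,1.36,1,-0.1181,0.2266,0.104,0,0,1.53,1,-0.1181,0.2266,0.104,0,0,1.611,1,-0.1181,0.2266,0.104,0,0,1.611,1,-0.1181,0.2266,0.104,0,0,1.611,1]

```text
t: 17.8
tool_pos: [0.5917, -0.0124, 0.1202]
orientation: [-2.264, -2.178, 0.0]
force: [0.5, -0.8, 0.3]
opening: 0.0928
gripper_force: 0.0
```

```bash
python3 -c "
from h import *
to(.592,-.011,.028,-np.pi/2-.04)"
```

```text
[ 0.5917 -0.0124  0.1202] t 17.8 -> [0.0014 0.0003 0.0922] [-0.0003 -0.      0.0015]
```

Emit:
move_arm:
  deltas: [0,0,0.03,0,0,0,1,0,0,0.06,0,0,0,1,0,0,0.08,0,0,0,1,0.001,0,0.0925,0,0,0,1,0.001,0,0.0925,0,0,0,1,0.001,0,0.0925,0,0,0,0.3,0.001,0,0.0925,0,0,0,0.3,0.001,0,0.0925,0,0,0,0.3,0.001,0,0.0925,0,0,0,0.3,0.001,0,0.0925,0,0,0,0.3]
  squeeze: 12

```text
t: 19.05
tool_pos: [0.5923, -0.0113, 0.0287]
orientation: [2.265, 2.176, 0.001]
force: [-0.0, 0.4, 3.9]
opening: 0.0636
gripper_force: 12.0
```

Emit:
move_arm:
  deltas: [0,0,-0.02,0,0,0,0.3,0,0,-0.05,0,0,0,0.3,0,0,-0.08,0,0,-0.1,0.3,0.03,-0.005,-0.1,0,0,-0.27,0.3,0.065,-0.01,-0.1,0,0,-0.44,0.3,0.1,-0.015,-0.1,0,0,-0.61,0.3,0.135,-0.02,-0.1,0,0,-0.78,0.3,0.17,-0.025,-0.1,0,0,-0.95,0.3,0.205,-0.03,-0.1,0,0,-1.12,0.3,0.235,-0.038,-0.1,0,0,-1.29,0.3,0.255,-0.0425,-0.1,0,0,-1.46,0.3,0.2625,-0.0425,-0.1,0,0,-1.611,0.3]

```text
t: 20.55
tool_pos: [0.5595, 0.2542, 0.1292]
orientation: [-0.011, 3.141, 0.001]
force: [0.1, -0.3, -1.5]
opening: 0.0637
gripper_force: 12.0
```

Emit:
move_arm:
  deltas: [0,0,0,0,0,0,0.3,0,0,0,0,0,0,0.3,0,0,0,0,0,0,0.3]

```text
t: 20.92
tool_pos: [0.56, 0.2522, 0.1283]
orientation: [0.004, 3.142, -0.0]
force: [-0.2, 0.3, -0.5]
opening: 0.0638
gripper_force: 12.0
```

```bash
python3 -c "
from h import *
to(.560,.2525,.0315,0)
im,d=robot.read_camera('scene'); cv2.imwrite('pics/g.png',cv2.resize(im[80:380,180:500,::-1],None,fx=2,fy=2))"
```

```text
[0.56   0.2522 0.1283] t 20.93 -> [0.0001 0.0003 0.0968] [-0.0001  0.0001 -0.0026]
```

View pics/g.png

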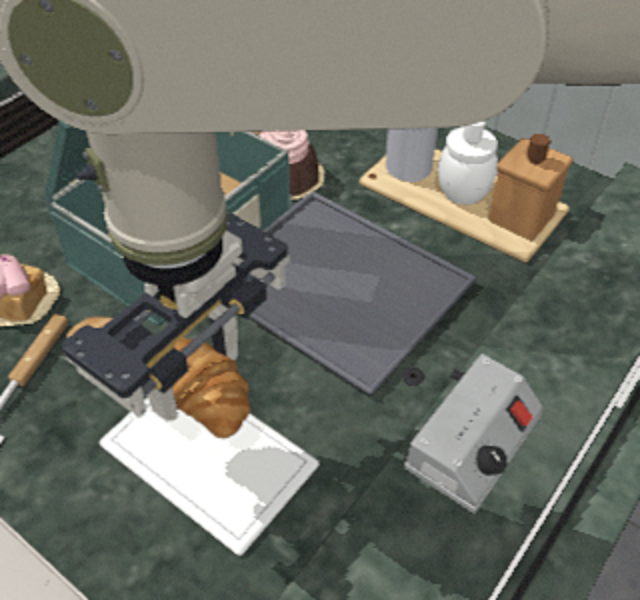

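Emit:
move_arm:
  deltas: [0,0,0.03,0,0,0,0.3,0,0,0.06,0,0,0,0.3,0,0,0.085,0,0,0,0.3,0,0,0.097,0,0,0,0.3,0,0,0.097,0,0,0,0.3,0,0,0.097,0,0,0,0.3,0,0,0.097,0,0,0,1,0,0,0.097,0,0,0,1,0,0,0.097,0,0,0,1,0,0,0.097,0,0,0,1,0,0,0.05,0,0,0,1,0,0,-0.01,0,0,0,1]

```text
t: 22.48
tool_pos: [0.5583, 0.2521, 0.1371]
orientation: [0.0, -3.137, 0.002]
force: [1.5, -0.2, 0.6]
opening: 0.0928
gripper_force: 0.0
```

Emit:
move_arm:
  deltas: [0,-0.05,-0.05,0,0,0,1,0,-0.1,-0.08,0,0,0,1,0,-0.15,-0.08,0,0,0,0.45,0,-0.2,-0.08,0,0,0,0.45,0,-0.25,-0.08,0,0,0,0.45,0,-0.25,-0.08,0,0,0,0.45,0,-0.25,-0.08,0,0,0,0.45]

```text
t: 23.35
tool_pos: [0.5599, 0.003, 0.218]
orientation: [0.001, 3.142, 0.001]
force: [0.5, -0.1, 0.9]
opening: 0.0473
gripper_force: 0.0
```

```bash
python3 -c "
from croi import *
im,P,q=croi((.56,.2525),.02)
x,y,z=P[...,0],P[...,1],P[...,2]
for n,c,zt in(('steel',(.642,-.238),.149),('jar',(.559,-.238),.129),('caddy',(.474,-.238),.139)):
    m=(np.hypot(x-c[0],y-c[1])<.03)&(abs(z-zt)<.006); print(n,m.sum(),P[m].mean(0).round(4) if m.any() else '')
cv2.imwrite('pics/i.png',cv2.resize(im[110:320,150:470,::-1],None,fx=2.5,fy=2.5))
to(.474,-.2376,.123)"
```

```text
croi [0.5622 0.2635 0.0512] ((0.5597866773605347, 0.26402246952056885), (0.04105757549405098, 0.12891006469726562), 89.97329711914062) ranges [0.495 0.243 0.035] [0.624 0.285 0.061]
steel 108 [ 0.6413 -0.2364  0.1483]
jar 114 [ 0.5565 -0.2363  0.1279]
caddy 123 [ 0.4726 -0.2365  0.1379]
[0.5599 0.0035 0.218 ] t 23.4 -> [ 0.086  -0.2411  0.0949] [ 0.0005 -0.0002  0.0004]
```

View pics/i.png

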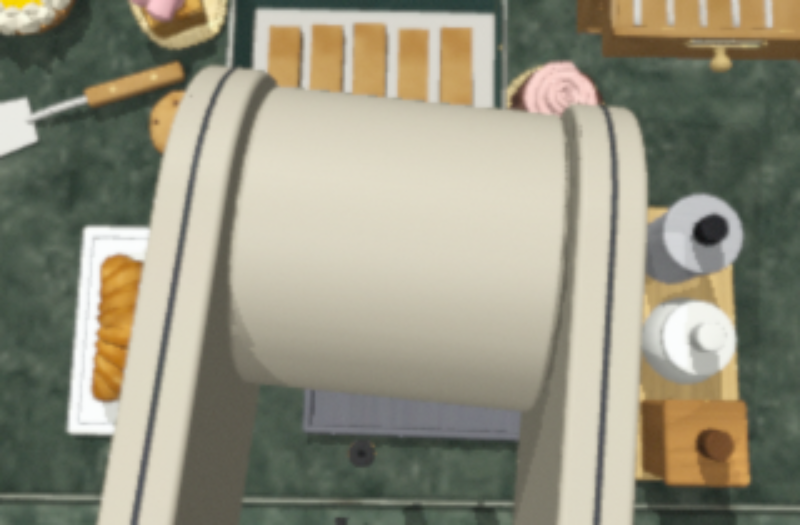

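Emit:
move_arm:
  deltas: [0.016,-0.045,0,0,0,0,0.45,0.034,-0.095,0,0,0,0,0.45,0.052,-0.145,0,0,0,0,0.45,0.07,-0.195,0,0,0,0,0.45,0.086,-0.241,0,0,0,0,0.45,0.086,-0.241,0,0,0,0,0.45,0.086,-0.241,0,0,0,0,0.45]

```text
t: 24.28
tool_pos: [0.4745, -0.237, 0.218]
orientation: [-0.001, 3.141, 0.001]
force: [-0.3, -0.5, 0.1]
opening: 0.0421
gripper_force: 0.0
```

```bash
python3 -c "
from croi import *
im,P,q=croi((.56,.2525),.022)
cv2.imwrite('pics/j.png',cv2.resize(im[110:320,150:470,::-1],None,fx=2.5,fy=2.5))
to(.474,-.2376,.124)"
```

```text
croi [0.5583 0.2521 0.0495] ((0.5596148371696472, 0.25259673595428467), (0.06346064060926437, 0.12914225459098816), 89.4600830078125) ranges [0.495 0.221 0.029] [0.624 0.285 0.062]
[ 0.4746 -0.2367  0.218 ] t 24.32 -> [ 0.0006 -0.001   0.094 ] [0.0006 0.0001 0.0017]
```

View pics/j.png

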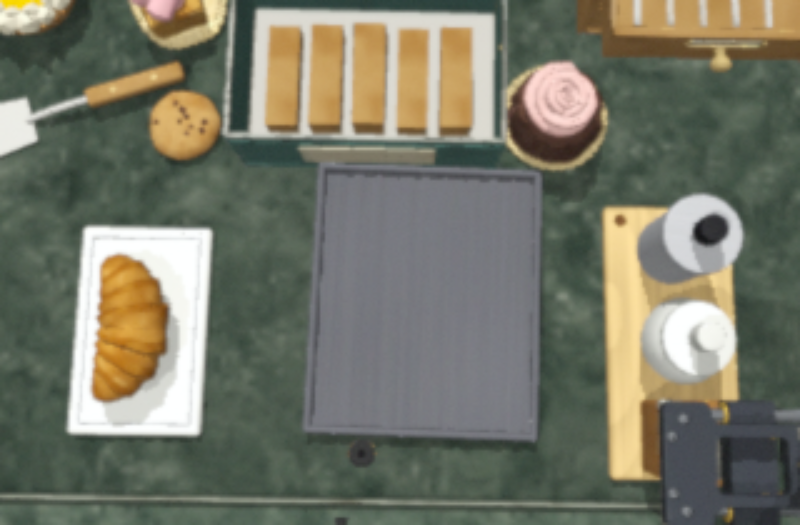

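Emit:
move_arm:
  deltas: [0.0005,-0.001,0.03,0,0,0,0.45,0.0005,-0.001,0.06,0,0,0,0.45,0.0005,-0.001,0.085,0,0,0,0.45,0.0005,-0.001,0.094,0,0,0,0.45,0.0005,-0.001,0.094,0,0,0,0.45,0.0005,-0.001,0.094,0,0,0,0,0.0005,-0.001,0.094,0,0,0,0,0.0005,-0.001,0.094,0,0,0,0,0.0005,-0.001,0.094,0,0,0,0]
  squeeze: 30

```text
t: 25.45
tool_pos: [0.474, -0.2395, 0.125]
orientation: [0.0, 3.14, -0.001]
force: [0.4, 1.6, 5.7]
opening: 0.0234
gripper_force: 30.0
```

Emit:
move_arm:
  deltas: [0,0,-0.02,0,0,0,0,0,0,-0.06,0,0,0,0,0,0,-0.085,0,0,0,0,-0.005,0.035,-0.087,0,0,0,0,-0.012,0.085,-0.087,0,0,0,0,-0.02,0.135,-0.087,0,0,0,0,-0.03,0.185,-0.087,0,0,0,0,-0.04,0.235,-0.087,0,0,0,0,-0.0448,0.265,-0.087,0,0,0,0,-0.0448,0.278,-0.087,0,0,0,0,-0.0448,0.278,-0.087,0,0,0,0,-0.0448,0.278,-0.087,0,0,0,0]

```text
t: 26.95
tool_pos: [0.5181, 0.0376, 0.2109]
orientation: [-0.001, -3.141, 0.001]
force: [0.3, 0.4, -3.0]
opening: 0.0238
gripper_force: 30.0
```

Emit:
move_arm:
  deltas: [0,0,0.03,0,0,0,0,0,0,0.06,0,0,0,0,0,0,0.08,0,0,0,0,0,0,0.0903,0,0,0,0,0,0,0.0903,0,0,0,0,0,0,0.0903,0,0,0,0,0,0,0.0903,0,0,0,0.45,0,0,0.0903,0,0,0,0.45,0,0,0.0903,0,0,0,0.45,0,0,0.05,0,0,0,0.45,0,0,0,0,0,0,0.45,0,0,-0.01,0,0,0,0.45]

```text
t: 28.45
tool_pos: [0.5204, 0.0388, 0.2256]
orientation: [-0.0, 3.135, -0.0]
force: [0.1, -0.4, -0.3]
opening: 0.0419
gripper_force: 0.0
```

Emit:
move_arm:
  deltas: [0,0,0,0,0,0,0.45,0,0,0,0,0,0,0.45]

```text
t: 28.7
tool_pos: [0.5173, 0.0387, 0.2192]
orientation: [0.0, -3.139, -0.0]
force: [1.0, -1.0, 0.3]
opening: 0.042
gripper_force: 0.0
```

```bash
python3 -c "
from h import *
to(.558,-.2376,.114)"
```

```text
[0.5173 0.0387 0.2192] t 28.7 -> [-0.041  -0.2764  0.105 ] [ 0.0001 -0.0027  0.    ]
```

Emit:
move_arm:
  deltas: [-0.008,-0.055,0,0,0,0,0.45,-0.016,-0.11,0,0,0,0,0.45,-0.024,-0.165,0,0,0,0,0.45,-0.032,-0.22,0,0,0,0,0.45,-0.04,-0.265,0,0,0,0,0.45,-0.04,-0.2765,0.01,0,0,0,0.45,-0.04,-0.2765,0.04,0,0,0,0.45,-0.04,-0.2765,0.075,0,0,0,0.45,-0.04,-0.2765,0.106,0,0,0,0.45,-0.04,-0.2765,0.106,0,0,0,0.45,-0.04,-0.2765,0.106,0,0,0,0,-0.04,-0.2765,0.106,0,0,0,0]

```text
t: 30.2
tool_pos: [0.5584, -0.2375, 0.1155]
orientation: [-0.001, 3.141, -0.0]
force: [0.2, -0.8, 0.8]
opening: 0.0265
gripper_force: 0.0
```

Emit:
move_arm:
  deltas: [0,0,0,0,0,0,0,0,0,0,0,0,0,0]

```text
t: 30.45
tool_pos: [0.5585, -0.2378, 0.1155]
orientation: [0.0, 3.141, -0.0]
force: [-0.5, 0.6, 1.2]
opening: 0.0234
gripper_force: 30.0
```

Emit:
move_arm:
  deltas: [0,0,-0.02,0,0,0,0,0,0,-0.06,0,0,0,0,0,0,-0.085,0,0,0,0,0.01,0.04,-0.087,0,0,0,0,0.02,0.085,-0.087,0,0,0,0,0.035,0.13,-0.087,0,0,0,0,0.0415,0.165,-0.087,0,0,0,0,0.0415,0.182,-0.087,0,0,0,0,0.0415,0.182,-0.087,0,0,0,0,0.0415,0.182,-0.087,0,0,0,0]

```text
t: 31.7
tool_pos: [0.5171, -0.0567, 0.2024]
orientation: [0.001, 3.141, -0.001]
force: [0.3, 0.3, -2.9]
opening: 0.0234
gripper_force: 30.0
```

Emit:
move_arm:
  deltas: [0,0,0.03,0,0,0,0,0,0,0.06,0,0,0,0,0,0,0.08,0,0,0,0,0,0,0.0903,0,0,0,0,0,0,0.0903,0,0,0,0,0,0,0.0903,0,0,0,0,0,0,0.0903,0,0,0,0.45,0,0,0.0903,0,0,0,0.45,0,0,0.0903,0,0,0,0.45,0,0,0.05,0,0,0,0.45,0,0,0,0,0,0,0.45,0,0,-0.02,0,0,0,0.45]

```text
t: 33.2
tool_pos: [0.5183, -0.056, 0.2258]
orientation: [-0.0, 3.136, -0.002]
force: [0.9, -1.0, 0.1]
opening: 0.0418
gripper_force: 0.0
```

Emit:
move_arm:
  deltas: [0,0,0,0,0,0,0.45,0,0,0,0,0,0,0.45]

```text
t: 33.45
tool_pos: [0.5158, -0.0556, 0.22]
orientation: [0.0, -3.139, -0.001]
force: [-0.2, 0.2, -0.8]
opening: 0.0416
gripper_force: 0.0
```

```bash
python3 -c "
from h import *
to(.643,-.2376,.1345)"
```

```text
[ 0.5158 -0.0556  0.22  ] t 33.45 -> [-0.1274 -0.1821  0.085 ] [ 0.0006 -0.0027  0.    ]
```

Emit:
move_arm:
  deltas: [-0.03,-0.043,0,0,0,0,0.45,-0.06,-0.086,0,0,0,0,0.45,-0.09,-0.129,0,0,0,0,0.45,-0.1265,-0.17,0,0,0,0,0.45,-0.1265,-0.182,0,0,0,0,0.45,-0.1265,-0.182,0.025,0,0,0,0.45,-0.1265,-0.182,0.055,0,0,0,0.45,-0.1265,-0.182,0.086,0,0,0,0.45,-0.1265,-0.182,0.086,0,0,0,0.45,-0.1265,-0.182,0.086,0,0,0,0.45,-0.1265,-0.182,0.086,0,0,0,0,-0.1265,-0.182,0.086,0,0,0,0]

```text
t: 34.95
tool_pos: [0.6438, -0.238, 0.1374]
orientation: [-0.0, 3.14, -0.001]
force: [0.3, 0.4, -0.3]
opening: 0.0262
gripper_force: 0.0
```

Emit:
move_arm:
  deltas: [0,0,0,0,0,0,0,0,0,0,0,0,0,0]

```text
t: 35.2
tool_pos: [0.6438, -0.2381, 0.1372]
orientation: [0.0, 3.14, -0.001]
force: [0.7, -0.0, 5.0]
opening: 0.0237
gripper_force: 30.0
```

Emit:
move_arm:
  deltas: [0,0,-0.02,0,0,0,0,0,0,-0.06,0,0,0,0,0,0,-0.085,0,0,0,0,-0.005,0.035,-0.087,0,0,0,0,-0.01,0.08,-0.087,0,0,0,0,-0.018,0.125,-0.087,0,0,0,0,-0.0275,0.17,-0.087,0,0,0,0,-0.0275,0.2,-0.087,0,0,0,0,-0.0275,0.2113,-0.087,0,0,0,0,-0.0275,0.2113,-0.087,0,0,0,0,-0.0275,0.2113,-0.087,0,0,0,0]

```text
t: 36.58
tool_pos: [0.6706, -0.0279, 0.2232]
orientation: [-0.002, -3.142, 0.001]
force: [-1.0, 0.8, -1.9]
opening: 0.0235
gripper_force: 30.0
```

Emit:
move_arm:
  deltas: [0,0,0.03,0,0,0,0,0,0,0.06,0,0,0,0,0,0,0.08,0,0,0,0,0,0,0.0903,0,0,0,0,0,0,0.0903,0,0,0,0,0,0,0.0903,0,0,0,0,0,0,0.0903,0,0,0,0.45,0,0,0.0903,0,0,0,0.45,0,0,0.0903,0,0,0,0.45,0,0,0.05,0,0,0,0.45,0,0,0,0,0,0,0.45,0,0,-0.02,0,0,0,0.45]

```text
t: 38.08
tool_pos: [0.6723, -0.0266, 0.2475]
orientation: [-0.0, 3.136, -0.001]
force: [-0.1, -0.6, -0.3]
opening: 0.0419
gripper_force: 0.0
```

Emit:
move_arm:
  deltas: [0.02,-0.04,-0.03,0,0,0,0.45,0.04,-0.09,-0.03,0,0,0,0.45,0.06,-0.14,-0.03,0,0,0,0.45,0.09,-0.19,-0.03,0,0,0,0.45,0.12,-0.22,-0.03,0,0,0,0.45,0.12,-0.22,-0.03,0,0,0,0.45,0.12,-0.22,-0.03,0,0,0,0.45]

```text
t: 38.95
tool_pos: [0.5508, -0.2461, 0.2726]
orientation: [-0.001, -3.141, -0.001]
force: [0.8, 0.5, 0.0]
opening: 0.0419
gripper_force: 0.0
```

```bash
python3 -c "
from croi import *
im,P,q=croi((.56,.2525),.022)
x,y,z=P[...,0],P[...,1],P[...,2]
for n,c,zt in(('steel',(.6691,-.0251),.145),('jar',(.5156,-.0543),.125),('caddy',(.518,.0403),.135)):
    m=(np.hypot(x-c[0],y-c[1])<.03)&(abs(z-zt)<.006); k=P[m].mean(0); print(n,m.sum(),k.round(4),(k[:2]-c).round(4))
cv2.imwrite('pics/k.png',cv2.resize(im[110:320,150:470,::-1],None,fx=2.5,fy=2.5)); to(.5,-.2,.2)"
```

```text
croi [0.5584 0.2523 0.0494] ((0.5596136450767517, 0.25284022092819214), (0.06371565163135529, 0.128981351852417), 89.58112335205078) ranges [0.495 0.221 0.029] [0.624 0.285 0.061]
steel 106 [ 0.668  -0.0254  0.1442] [-0.0011 -0.0003]
jar 108 [ 0.5144 -0.0554  0.1245] [-0.0012 -0.0011]
caddy 114 [0.5157 0.0388 0.1344] [-0.0023 -0.0015]
[ 0.5512 -0.2457  0.2727] t 39.0 -> [0.0511 0.0457 0.0727] [ 0.0006 -0.0001  0.0006]
```

View pics/k.png

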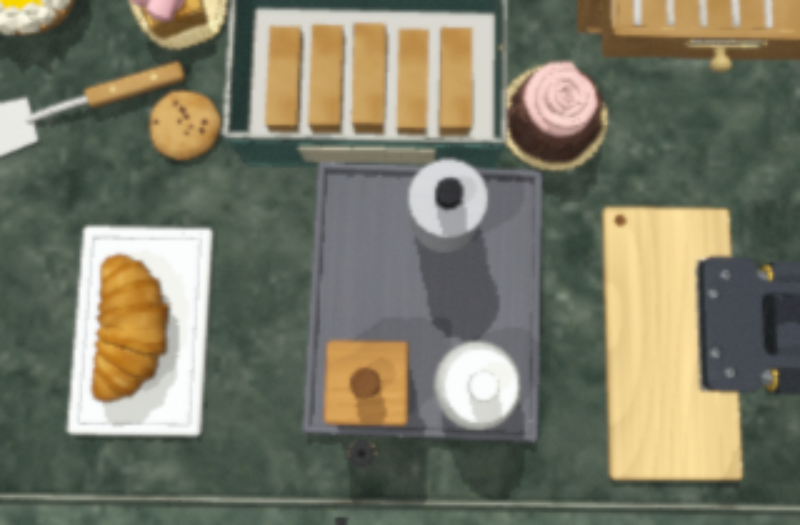

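All three containers stand upright within 3 mm of where they started, the croissant is centred on the platter, and the gripper is clear.

```bash
python3 -c "
from h import *
print(robot.close_job())"
```

```text
the job is handed in; nothing more can be done
None
```

The job is handed in, and no verdict came back. By the last camera check, the croissant lies lengthwise within about 1 mm of the platter's middle, all three containers stand upright on the tray within 3 mm of where they started, and the cookie and bundt cake were not touched.

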